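# Stow the lacquer can and latch the cage

## Robot

A 6-joint arm with a two-finger parallel gripper is mounted at the origin on the work surface. World frame = base frame: x ahead of the robot, y to its left, z up, the work surface at z = 0. Lengths are in m, angles in rad, forces in N, time in s.
With the tool pointing down it reaches from about 0.3 to 0.95 m from the base axis. Payload 3.1 kg.
Tool frame: the origin (TCP) lies at the very end of the fingers, on their centre line; the grasp point (between the pads) lies 19 mm behind it; z points along the fingers, y is the line along which they close (so a half turn about z gives the same grasp; the last joint's range is limited). The gripper opens to 85 mm and grips with 20 to 120 N. Pads are 22 mm wide; open, the fingers measure 114 mm over their backs; the gripper's body (76 mm by 85 mm) begins 54 mm behind the grasp point. The pads swing forward as they close: fully open they stand 13 mm farther back than shut.
Start: joints at [1.185, 0.308, 1.634, -0, 1.2, -0.07], TCP at [0.194, 0.594, 0.231] pointing down, gripper open.
Joint ranges: [-3.06, 3.06], [-0.79, 1.96], [0.05, 2.63], [-1.19, 4.34], [0.05, 2.64], [-2.94, 2.94]. Speed limits (rad/s): [2.79, 2.79, 3.14, 3.14, 3.14, 3.14].

## Interface

Orientations are given as a unit quaternion [w, x, y, z].
In Python, from plant import robot gives the robot as it stands. The module is installed in compiled form; this text tells all that it offers.
- The arm moves only by the tool carry_out, never from a script. Its arguments are lists of equal length, an entry for each row: "claw": the closure in counts, from 0 (fully open) to 255 (shut); "travel": the shift along the tool's x, y, z in units of 100 mm (1.0 is 100 mm), a list of three; "spin": the turn about the tool's z in units of pi rad (1.0 is pi rad). In form: {"claw": [claw, ...], "travel": [[x, y, z], ...], "spin": [spin, ...]}. A call has 1 to 20 rows; each row is the pose to reach, as a shift and turn from the pose commanded when the call began, along the tool's axes at that moment, turning the shorter way round; what a row does not reach only later rows make up. A row lasts 1/12 s, in which the tool goes at most 41.7 mm and 7.16 degrees, less where a joint would pass 70% of its speed; a pose out of reach is approached as far as the arm can. A call with a number of a shift or a turn outside -1 to 1 is refused whole. A call with a gripper value outside its range is refused whole. The fingers move at their own pace and stop on an object; the grip force is fixed at half the most. Time passes only in rows, so rows that repeat a pose let the fingers close. It gives the time, the measured TCP pose, the force, the opening and the grip force at its end, in the units of the state.
- robot.get_obs(): the state, without advancing time (a new reading comes with each control period).
- robot.snapshot(name): name is "scene" or "top" or "wrist"; returns a dict with "img" (384x512x3 uint8, red, green, blue), "z_map" (384x512 float32, m along the optical axis (not along the pixel's ray), 0 where there is no reading), "fx", "fy", "cx", "cy" (pixels), "pose" (4x4, takes a point from camera to world coordinates). Camera axes: x right, y up, looking along -z (the intrinsics and any distortion apply to the point x, -y, -z); pixel columns grow to the right and rows downward; lengths in m; the calibration is good to about 2 mm. A picture is of the moment at which its call begins.
- robot.hand_in(): hands the job in; it is judged then, once.
The state is a dict: "clock": time; "qpos": joint angles; "joint_velocities": joint speeds; "joint_efforts": joint torques, N m; "tcp_pos": TCP position; "orientation": TCP orientation; "force": force on the tool from outside, world axes, zero at the start; "moment": the same for the moment, N m; "gripper_width": finger opening in m; "gripper_force": force on a finger pad.
Only numpy, scipy, OpenCV 4.12 (cv2) and the standard library are available. Lean on these libraries where they do the work, as an engineer would, in place of code of your own. Each camera call takes 0.05 s, during which the arm holds its last target. There are 200 camera calls.

## Task

Stand the tall slim can upright on the floor of the open-topped steel cage, let go of it, and only then shut the cage's gate: lift the pivoting latch bar by its knob, swing the gate to with the bar held up over the striker, and let the bar drop into the catch so that the gate is fully shut and held. Do not tip over or push about the two squat tins.

Things in the scene. Friction and masses are not known exactly. Their poses are not given: they have to be found in the camera images.
- can: Loose plain aluminium can, the tallest slim one on the table: body 52 mm in diameter up to 120 mm, shoulder from 120 to 133 mm, then a round cap 36 mm in diameter from 133 to 168 mm (its top); 0.2 to 0.39 kg. Origin at the centre of its underside, z up. Starts upright on the table, right of the cage. Held by its cap it fits into the cage over the top.
- cage: Fixed open-topped cage of dark steel, 244 x 214 mm in its own x and y; yaw within 15 degrees of the world's. Origin: centre of its underside, z up. Floor plate 6 mm thick, three walls of rods 151 mm high, clear inside x -108 to 108, y -94 to 94 mm. Its front (outside of the gate) is its -y side, where two posts 14 mm square at x = -115 and 115, y = -100 mm stand 185 mm high.
- free_place (a point): Middle of the free part of the cage's floor, on the floor plate (6 mm above the table), at cage (40, 10) mm. Axes as the cage's. The can may stand anywhere on the cage floor.
- hinge (a point): Foot of the gate's upright hinge axis, at cage (-105, -100) mm, table height. Axes as the cage's.
- gate (a joint): Opening angle of the gate (rad): 0 fully shut, up to 1.3; starts at 0.45 to 0.8 and stays where left (friction 0.06 Nm). Shut, it runs 205 mm from the hinge along cage +x; it opens outward, its free edge swinging towards cage -y (clockwise from above). 12 mm thick, its mid-plane through the hinge axis, 12 to 182 mm high. A gate with the bar down stops against the striker before it is shut.
- top_rail (a point): Outer lower edge, middle of its length, of the rail along the gate's top, which juts out 31 mm from the gate's mid-plane (heights 166 to 182 mm) above bar and knob: a gripper pointing straight down at the knob hits it. Come in leaning 30 to 45 degrees, the gripper's body away from the gate. Axes turn with the gate: x from hinge to free edge, -y outward.
- bar (a joint): Lift angle of the latch bar (rad): 0 level on its stop, at the start and also when dropped in the catch; up to 0.42; lifting raises its tip. It falls by its own weight (160 g). Steel flat 16 mm tall, 10 mm thick, lying 12 to 22 mm outward of the gate's mid-plane, reaching from 15 mm behind its pivot to 170 mm past it, 35 mm beyond the gate's free edge.
- pivot (a point): Pivot of the bar, in the middle of the bar's thickness: on the gate's outer face, 70 mm from the hinge axis along the gate, 17 mm outward of its mid-plane, 100 mm above the table. The pivot axis is level, square to the gate. Axes turn with the bar: x along the bar to its tip, -y outward, z up.
- knob (a point): Grip point on the axis of the bar's knob, a level round steel stub 16 mm in diameter on the bar's outer side, 80 mm from the pivot towards the tip. The stub spans 22 to 66 mm outward of the gate's mid-plane, this point lies at 50 mm, 100 mm high with the bar down. Axes turn with the bar: x along it to its tip, -y outward. Pinched along the bar, it rolls between the fingers as the bar lifts.
- striker (a point): Top of the striker's nose, the upturned end of a steel hook on the front post, at cage (115, -132, 114) mm. Nose 14 mm wide, 10 mm thick, blunt; its top is 22 mm above the lowered bar's lower edge, so the bar must be lifted 0.16 rad or more (0.3 is comfortable) to pass over as the gate goes from 0.2 rad to 0. The bar drops in the 20 mm gap between nose and post, leaving the gate 0.02 rad of play.
- tin_in: Squat tin 60 mm in diameter, 85 mm tall, standing inside the cage near cage (-66, 54) mm; to be left alone. Origin at the centre of its underside.
- tin: Squat tin 70 mm in diameter, 75 mm tall, on the table near the can; to be left alone. Origin at the centre of its underside.
Mind the look-alikes: they are no part of the job. What is shaped like the can but green or purple is not meant.

How it is judged:
By the outcome, as a careful person would: the job done as asked, in the order asked, and still so for the second after the job is handed in, with the robot touching nothing.
It also fails if it takes over 54 s, if anything falls off the work surface, if the arm or the gripper's body presses on something with over 40 N, if the wrist force passes 120 N, or if a joint passes its speed limit or range.

## Working session

There is one attempt and no reset: what is moved stays moved. The work goes in short steps, Python scripts to look and compute and a tool call to move; the robot and the scene stay as the last step left them, time stands still between calls to the robot, and variables do not carry over. Pictures are saved under pics/ and viewed, at most 10 in all, crops included, and the job is handed in when it is done.

Besides the shell and the picture viewer there is one more tool, called by a JSON object that holds its "name" and its "arguments". carry_out: Moves the arm, as the interface text tells. Its arguments: {"type":"object","properties":{"claw":{"type":"array"},"travel":{"type":"array"},"spin":{"type":"array"}},"required":["claw","travel","spin"]}

```bash
mkdir -p pics; cat > h.py <<'E'
import numpy as np, cv2, pickle
from plant import robot
from scipy.spatial.transform import Rotation as R
def snap(n,f):
    s=robot.snapshot(n); cv2.imwrite(f'pics/{f}.png',s['img'][:,:,::-1]); pickle.dump(s,open(f'pics/{f}.pkl','wb')); return s
def load(f): return pickle.load(open(f'pics/{f}.pkl','rb'))
def cloud(s):
    z=s['z_map']; v,u=np.mgrid[:z.shape[0],:z.shape[1]]
    p=np.stack([(u-s['cx'])/s['fx']*z,-(v-s['cy'])/s['fy']*z,-z],-1)
    P=np.array(s['pose']); w=p@P[:3,:3].T+P[:3,3]; w[z==0]=np.nan; return w
def ray(s,u,v,h):
    P=np.array(s['pose']); d=P[:3,:3]@np.array([(u-s['cx'])/s['fx'],-(v-s['cy'])/s['fy'],-1]); o=P[:3,3]
    return o+d*(h-o[2])/d[2]
def tool():
    o=robot.get_obs(); q=o['orientation']; return np.array(o['tcp_pos']),R.from_quat([q[1],q[2],q[3],q[0]]).as_matrix(),o
E
python3 - <<'E'
from h import *
a=snap('scene','s1');b=snap('top','t1')
cv2.imwrite('pics/a.png',cv2.resize(np.vstack([a['img'],b['img']])[:,:,::-1],None,fx=.78,fy=.78))
p,M,o=tool();print(p,M,o['clock']); print([k for k in a]); print(np.round(a['pose'],3),np.round(b['pose'],3),a['fx'],b['fx'])
E
```

```text
[0.19385377 0.59337471 0.23014071] [[-9.50531446e-01  3.10627230e-01 -8.33200936e-04]
 [ 3.10628298e-01  9.50529397e-01 -1.98164506e-03]
 [ 1.76429067e-04 -2.14243173e-03 -9.99997689e-01]] 0.1
['img', 'z_map', 'fx', 'fy', 'cx', 'cy', 'pose']
[[-0.306 -0.721  0.622  1.273]
 [ 0.952 -0.235  0.196  0.129]
 [ 0.005  0.652  0.758  0.961]
 [ 0.     0.     0.     1.   ]] [[ 0.018  0.976 -0.216  0.347]
 [-1.     0.016 -0.01  -0.081]
 [-0.006  0.217  0.976  1.156]
 [ 0.     0.     0.     1.   ]] 442.8009824113733 347.6180224862143
```

View pics/a.png

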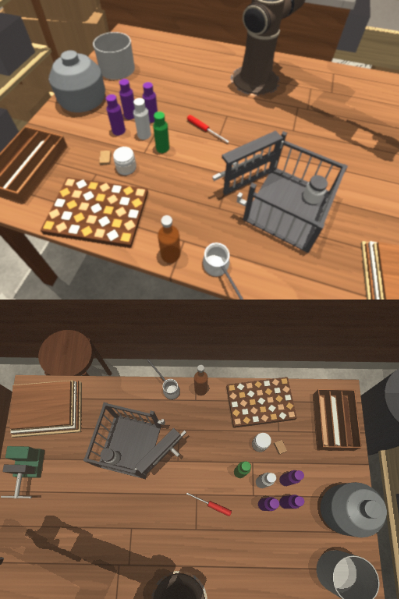

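The scene view shows these candidates, in full-size pixels: silver can (181,150), green (206,168), purples (148,145), (162,125) and (192,128). In the top view, silver is at about (343,230). The white tin is at scene (158,205). I choose the silver can and check it in a close crop, along with the cage.

```bash
python3 - <<'E'
from h import *
a=load('s1');b=load('t1')
c1=cv2.resize(a['img'][90:240,120:270],(400,400),interpolation=2);c2=cv2.resize(a['img'][160:330,265:455],(400,400),interpolation=2)
cv2.imwrite('pics/c.png',np.hstack([c1,c2])[:,:,::-1])
A=cloud(a);B=cloud(b)
for n,W,s,(u0,u1,v0,v1) in(('scene',A,a,(125,225,95,235)),('top',B,b,(290,400,170,270))):
    w=W[v0:v1,u0:u1].reshape(-1,3);col=s['img'][v0:v1,u0:u1].reshape(-1,3).astype(int)
    m=(w[:,2]>.155)&(w[:,2]<.19); 
    from scipy.cluster.hierarchy import fcluster,linkage
    w=w[m];col=col[m];l=fcluster(linkage(w[:,:2]),.012,'distance')
    for k in set(l):
        if (l==k).sum()>5: print(n,np.round(w[l==k].mean(0),3),(l==k).sum(),col[l==k].mean(0).astype(int),np.round(w[l==k].max(0),3))
    w=W[v0:v1,u0:u1].reshape(-1,3)
    m=(w[:,2]>.068)&(w[:,2]<.08)&(w[:,0]>.0); 
    print('h70-80', len(w[m]))
# cage: top view points heights
w=B[90:190,100:250].reshape(-1,3)
for lo,hi in((.14,.157),(.16,.19)):
    m=(w[:,2]>lo)&(w[:,2]<hi);q=w[m];print(lo,len(q));
    if len(q)>5: print(np.round(cv2.boxPoints(cv2.minAreaRect(q[:,:2].astype(np.float32))),3))
E
```

```text
scene [ 0.513 -0.239  0.165] 144 [ 67 160  75] [ 0.529 -0.222  0.172]
scene [ 0.472 -0.33   0.165] 133 [214 212 208] [ 0.489 -0.314  0.171]
scene [ 0.38  -0.337  0.165] 117 [138  68 151] [ 0.398 -0.32   0.171]
scene [ 0.483 -0.431  0.165] 127 [138  67 154] [ 0.499 -0.414  0.17 ]
scene [ 0.39  -0.426  0.165] 118 [135  66 151] [ 0.405 -0.411  0.17 ]
h70-80 682
top [ 0.507 -0.243  0.168] 127 [ 82 141  82] [ 0.523 -0.226  0.173]
top [ 0.477 -0.434  0.167] 141 [115  66 124] [ 0.495 -0.418  0.174]
top [ 0.466 -0.333  0.167] 136 [199 199 191] [ 0.484 -0.317  0.172]
top [ 0.384 -0.429  0.167] 145 [115  66 127] [ 0.401 -0.413  0.172]
top [ 0.375 -0.34   0.168] 142 [122  71 132] [ 0.392 -0.324  0.173]
h70-80 385
0.14 540
[[0.528 0.143]
 [0.712 0.103]
 [0.758 0.314]
 [0.573 0.354]]
0.16 424
[[0.546 0.065]
 [0.623 0.001]
 [0.716 0.112]
 [0.639 0.177]]
```

View pics/c.png

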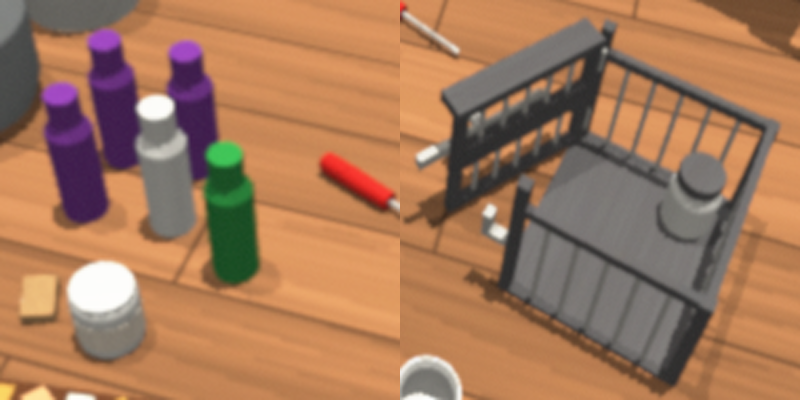

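The left crop shows the silver can with its white cap between the purples and the green, so the choice holds. The right crop shows the gate open, the striker hook near (490,225), the bar tip at (430,155) and tin_in at (695,195). Next I measure the cage.

```bash
python3 - <<'E'
from h import *
a=load('s1');b=load('t1')
im=np.zeros((560,700,3),np.uint8)
# map: col = (y from -0.05..0.40), row = x 0.45..0.85 ; 1500px/m
for s,W in((a,cloud(a)),(b,cloud(b))):
    w=W.reshape(-1,3);w=w[(w[:,0]>.45)&(w[:,0]<.82)&(w[:,1]>-.06)&(w[:,1]<.40)]
    for lo,hi,c in((.012,.09,(60,60,60)),(.09,.13,(0,160,0)),(.14,.160,(255,120,0)),(.166,.181,(0,0,255)),(.1815,.2,(0,255,255))):
        q=w[(w[:,2]>lo)&(w[:,2]<hi)]
        for x,y in q[:,:2]: cv2.circle(im,(int((y+.06)*1500),int((x-.45)*1500)),1,c,-1)
cv2.imwrite('pics/m.png',im)
pts=[W.reshape(-1,3) for W in (cloud(a),cloud(b))]
for w in pts:
    w=w[(w[:,0]>.45)&(w[:,0]<.85)&(w[:,1]>-.06)&(w[:,1]<.42)]
    q=w[(w[:,2]>.14)&(w[:,2]<.157)];print(np.round(cv2.boxPoints(cv2.minAreaRect(q[:,:2].astype(np.float32))),3).tolist())
E
```

```text
[[0.44999998807907104, 0.06800000369548798], [0.6909999847412109, 0.012000000104308128], [0.7609999775886536, 0.3149999976158142], [0.5199999809265137, 0.3709999918937683]]
[[0.47200000286102295, 0.1589999943971634], [0.7089999914169312, 0.10400000214576721], [0.7580000162124634, 0.3140000104904175], [0.5210000276565552, 0.36899998784065247]]
```

View pics/m.png

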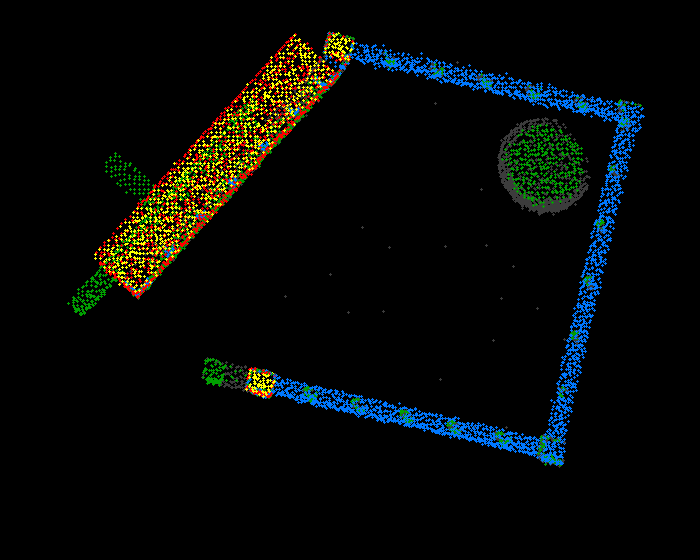

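{"name": "carry_out", "arguments": {"claw": [60, 60, 60, 60], "travel": [[-0.25, -0.35, 0], [-0.5, -0.7, 0], [-0.7, -1, 0], [-0.7, -1, 0]], "spin": [0, 0, 0, 0]}}

```text
clock: 0.43
tcp_pos: [0.2294, 0.4699, 0.2288]
orientation: [-0.001, 0.159, 0.987, -0.005]
force: [-0.4, -0.4, -0.8]
gripper_width: 0.0653
gripper_force: 0.0
```

{"name": "carry_out", "arguments": {"claw": [60, 60, 60, 60], "travel": [[-0.25, -0.35, 0], [-0.5, -0.7, 0], [-0.7, -1, 0], [-0.7, -1, 0]], "spin": [0, 0, 0, 0]}}

```text
clock: 0.77
tcp_pos: [0.2652, 0.3548, 0.2299]
orientation: [-0.0, 0.159, 0.987, -0.003]
force: [-0.2, 0.5, -0.3]
gripper_width: 0.0653
gripper_force: 0.0
```

{"name": "carry_out", "arguments": {"claw": [60, 60, 60, 60], "travel": [[-0.25, -0.35, 0], [-0.5, -0.7, 0], [-0.7, -1, 0], [-0.7, -1, 0]], "spin": [0, 0, 0, 0]}}

```text
clock: 1.1
tcp_pos: [0.3015, 0.2389, 0.2308]
orientation: [0.0, 0.16, 0.987, -0.002]
force: [-0.1, -0.0, -0.7]
gripper_width: 0.0654
gripper_force: 0.0
```

{"name": "carry_out", "arguments": {"claw": [60, 60, 60, 60], "travel": [[-0.25, -0.35, 0], [-0.5, -0.7, 0], [-0.7, -1, 0], [-0.7, -1, 0]], "spin": [0, 0, 0, 0]}}

```text
clock: 1.43
tcp_pos: [0.338, 0.1221, 0.2315]
orientation: [0.001, 0.161, 0.987, -0.001]
force: [0.4, -0.1, 0.7]
gripper_width: 0.0654
gripper_force: 0.0
```

{"name": "carry_out", "arguments": {"claw": [60, 60, 60, 60], "travel": [[-0.25, -0.35, 0], [-0.5, -0.7, 0], [-0.7, -1, 0], [-0.7, -1, 0]], "spin": [0, 0, 0, 0]}}

```text
clock: 1.77
tcp_pos: [0.374, 0.0054, 0.232]
orientation: [0.002, 0.161, 0.987, -0.001]
force: [0.8, 0.3, -0.4]
gripper_width: 0.0653
gripper_force: 0.0
```

{"name": "carry_out", "arguments": {"claw": [60, 60, 60, 60], "travel": [[-0.25, -0.35, 0], [-0.5, -0.7, 0], [-0.7, -1, 0], [-0.7, -1, 0]], "spin": [0, 0, 0, 0]}}

```text
clock: 2.1
tcp_pos: [0.41, -0.1112, 0.2321]
orientation: [0.002, 0.16, 0.987, -0.002]
force: [-0.4, 0.1, -1.1]
gripper_width: 0.0653
gripper_force: 0.0
```

{"name": "carry_out", "arguments": {"claw": [60, 60, 60, 60], "travel": [[-0.25, -0.35, 0], [-0.5, -0.7, 0], [-0.7, -1, 0], [-0.7, -1, 0]], "spin": [0, 0, 0, 0]}}

```text
clock: 2.43
tcp_pos: [0.4457, -0.228, 0.2316]
orientation: [0.002, 0.159, 0.987, -0.002]
force: [0.6, -0.4, -0.8]
gripper_width: 0.0653
gripper_force: 0.0
```

{"name": "carry_out", "arguments": {"claw": [80, 80, 80, 80, 80], "travel": [[-0.3, -0.4, 0], [-0.56, -0.9, 0], [-0.56, -0.9, 0], [-0.56, -0.9, 0], [-0.56, -0.9, 0]], "spin": [0, 0, 0, 0, 0]}}

```text
clock: 2.85
tcp_pos: [0.4686, -0.3255, 0.2306]
orientation: [-0.001, 0.158, 0.987, 0.001]
force: [-0.1, 0.3, 0.4]
gripper_width: 0.0583
gripper_force: 0.0
```

```bash
cat >> h.py <<'E'
ex=np.array([.974,-.2267]);ey=np.array([.2267,.974]);O=np.array([.615,.2377]);H=O-.105*ex-.1*ey
def go(x,y,z,yang=None):
    p,M,o=tool(); d=M.T@(np.array([x,y,z])-p)*10
    s=0
    if yang is not None:
        s=(np.degrees(np.arctan2(M[1,1],M[0,1]))-yang+90)%180-90; s/=180   # tool z down: +spin lowers world angle
    print('tcp',p.round(4),'delta',d.round(3),'spin',round(s,3),'q',np.round(o['qpos'],2),'t',o['clock'],'F',np.round(o['force'],1))
E
python3 - <<'E'
from h import *
s=snap('wrist','w1')
w=cloud(s).reshape(-1,3);c=s['img'].reshape(-1,3)
m=(w[:,2]>.16)&(w[:,2]<.175)&(np.hypot(w[:,0]-.47,w[:,1]+.331)<.04);q=w[m]
print(len(q),q[:,:2].min(0),q[:,:2].max(0),q.mean(0))
b=load('t1');w=cloud(b).reshape(-1,3)
go((q[:,0].min()+q[:,0].max())/2,(q[:,1].min()+q[:,1].max())/2,.137)
E
```

```text
1761 [ 0.4491657  -0.35000315] [ 0.48452476 -0.3147807 ] [ 0.46581363 -0.33189951  0.16817673]
tcp [ 0.4682 -0.3246  0.2305] delta [-0.013 -0.08   0.935] spin 0 q [-0.68  0.2   1.77  0.    1.17 -1.94] t 2.9 F [-0.6 -0.2 -0.2]
```

{"name": "carry_out", "arguments": {"claw": [80, 80, 80, 80, 80, 80, 80, 255, 255, 255, 255, 255, 255, 255], "travel": [[-0.01, -0.08, 0.1], [-0.01, -0.08, 0.3], [-0.01, -0.08, 0.5], [-0.01, -0.08, 0.7], [-0.01, -0.08, 0.85], [-0.01, -0.08, 0.93], [-0.01, -0.08, 0.93], [-0.01, -0.08, 0.93], [-0.01, -0.08, 0.93], [-0.01, -0.08, 0.93], [-0.01, -0.08, 0.93], [-0.01, -0.08, 0.93], [-0.01, -0.08, 0.93], [-0.01, -0.08, 0.93]], "spin": [0, 0, 0, 0, 0, 0, 0, 0, 0, 0, 0, 0, 0, 0]}}

```text
clock: 4.07
tcp_pos: [0.4671, -0.335, 0.1396]
orientation: [0.001, 0.157, 0.988, -0.001]
force: [-0.1, 0.7, 5.6]
gripper_width: 0.0345
gripper_force: 60.6
```

{"name": "carry_out", "arguments": {"claw": [255, 255, 255, 255], "travel": [[0, 0, -0.1], [0, 0, -0.35], [0, 0, -0.65], [0, 0, -0.95]], "spin": [0, 0, 0, 0]}}

```text
clock: 4.4
tcp_pos: [0.4647, -0.3332, 0.2327]
orientation: [-0.002, 0.157, 0.988, 0.001]
force: [1.0, -0.3, -1.7]
gripper_width: 0.0343
gripper_force: 60.2
```

{"name": "carry_out", "arguments": {"claw": [255, 255, 255, 255, 255, 255], "travel": [[0, 0, -0.3], [0, 0, -0.6], [0, 0, -0.9], [0, 0.05, -1], [0, 0.15, -1], [0, 0.3, -1]], "spin": [0, 0, 0, 0, 0, 0]}}

```text
clock: 4.9
tcp_pos: [0.475, -0.3052, 0.3322]
orientation: [-0.001, 0.158, 0.987, 0.0]
force: [-0.5, -0.3, -2.7]
gripper_width: 0.0346
gripper_force: 60.2
```

{"name": "carry_out", "arguments": {"claw": [255, 255, 255, 255, 255], "travel": [[0, 0.2, -0.06], [0, 0.4, -0.12], [0, 0.6, -0.18], [0, 0.8, -0.24], [0, 1, -0.3]], "spin": [0, 0, 0, 0, 0]}}

```text
clock: 5.32
tcp_pos: [0.5053, -0.2074, 0.3593]
orientation: [-0.004, 0.157, 0.988, 0.002]
force: [0.7, -0.4, -1.8]
gripper_width: 0.0348
gripper_force: 60.3
```

{"name": "carry_out", "arguments": {"claw": [255, 255, 255, 255, 255], "travel": [[0, 0.2, 0], [0, 0.4, 0], [0, 0.6, 0], [0, 0.8, 0], [0, 1, 0]], "spin": [0, 0, 0, 0, 0]}}

```text
clock: 5.73
tcp_pos: [0.536, -0.1126, 0.3591]
orientation: [-0.004, 0.157, 0.988, 0.001]
force: [0.2, 0.1, -0.8]
gripper_width: 0.0347
gripper_force: 60.3
```

{"name": "carry_out", "arguments": {"claw": [255, 255, 255, 255, 255], "travel": [[0, 0.2, 0], [0, 0.4, 0], [0, 0.6, 0], [0, 0.8, 0], [0, 1, 0]], "spin": [0, 0, 0, 0, 0]}}

```text
clock: 6.15
tcp_pos: [0.5667, -0.0178, 0.359]
orientation: [-0.004, 0.157, 0.988, 0.0]
force: [0.4, -0.1, -2.8]
gripper_width: 0.0343
gripper_force: 60.3
```

{"name": "carry_out", "arguments": {"claw": [255, 255, 255, 255, 255], "travel": [[0, 0.2, 0], [0, 0.4, 0], [0, 0.6, 0], [0, 0.8, 0], [0, 1, 0]], "spin": [0, 0, 0, 0, 0]}}

```text
clock: 6.57
tcp_pos: [0.5975, 0.077, 0.3588]
orientation: [-0.004, 0.157, 0.988, -0.0]
force: [0.5, -0.7, -3.0]
gripper_width: 0.0346
gripper_force: 60.3
```

{"name": "carry_out", "arguments": {"claw": [255, 255, 255, 255, 255], "travel": [[0, 0.2, 0], [0, 0.4, 0], [0, 0.6, 0], [0, 0.8, 0], [0, 1, 0]], "spin": [0, 0, 0, 0, 0]}}

```text
clock: 6.98
tcp_pos: [0.6284, 0.1718, 0.3585]
orientation: [-0.004, 0.157, 0.988, -0.001]
force: [-0.7, 0.2, -2.3]
gripper_width: 0.0341
gripper_force: 60.3
```

{"name": "carry_out", "arguments": {"claw": [255, 255, 255, 255, 255, 255, 255, 255], "travel": [[0, 0.2, 0], [0, 0.4, 0], [0, 0.55, 0], [0, 0.65, 0], [0, 0.7, 0], [0, 0.7, 0], [0, 0.7, 0], [0, 0.7, 0]], "spin": [0, 0, 0, 0, 0, 0, 0, 0]}}

```text
clock: 7.65
tcp_pos: [0.6524, 0.2351, 0.3632]
orientation: [-0.0, 0.158, 0.987, -0.0]
force: [-0.5, -0.1, -1.9]
gripper_width: 0.0344
gripper_force: 60.3
```

```bash
python3 - <<'E'
from h import *
go(.656,.238,.149)
s=snap('scene','s2'); cv2.imwrite('pics/s2c.png',cv2.resize(s['img'][60:340,210:490],(560,560))[:,:,::-1])
E
```

```text
tcp [0.6524 0.2351 0.3632] delta [-0.026  0.041  2.142] spin 0 q [ 0.28  0.36  1.3  -0.    1.48 -0.97] t 7.65 F [-0.5 -0.1 -1.9]
```

View pics/s2c.png

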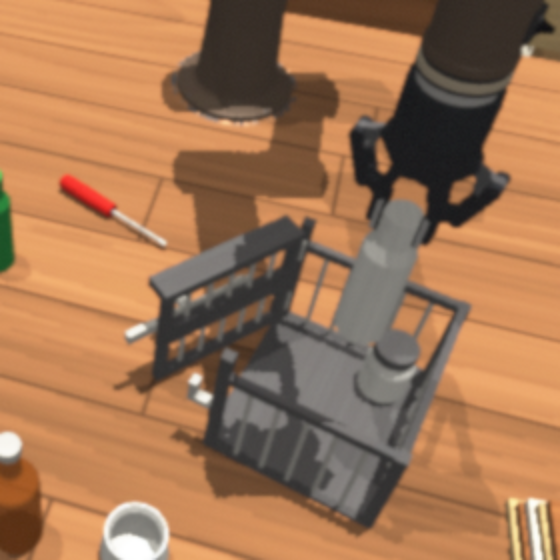

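The can hangs straight at (375,280), above the cage and clear of the tin at (390,370). I lower it now.

{"name": "carry_out", "arguments": {"claw": [255, 255, 255, 255, 255], "travel": [[0, 0, 0.15], [0, 0, 0.4], [0, 0, 0.65], [0, 0, 0.85], [0, 0, 1]], "spin": [0, 0, 0, 0, 0]}}

```text
clock: 8.12
tcp_pos: [0.6516, 0.2345, 0.2611]
orientation: [-0.001, 0.158, 0.987, -0.001]
force: [-0.1, 0.4, -1.8]
gripper_width: 0.0342
gripper_force: 60.2
```

{"name": "carry_out", "arguments": {"claw": [255, 255, 255, 255, 255, 255, 255], "travel": [[0, 0, 0.2], [0, 0, 0.4], [0, 0, 0.6], [0, 0, 0.8], [0, 0, 0.95], [0, 0, 1], [0, 0, 1]], "spin": [0, 0, 0, 0, 0, 0, 0]}}

```text
clock: 8.7
tcp_pos: [0.6513, 0.2348, 0.1614]
orientation: [-0.002, 0.158, 0.987, -0.001]
force: [0.0, 0.5, -2.6]
gripper_width: 0.0347
gripper_force: 60.2
```

{"name": "carry_out", "arguments": {"claw": [255, 255, 255, 255, 255], "travel": [[0, 0, 0.04], [0, 0, 0.08], [0, 0, 0.11], [0, 0, 0.13], [0, 0, 0.13]], "spin": [0, 0, 0, 0, 0]}}

```text
clock: 9.12
tcp_pos: [0.6525, 0.236, 0.1502]
orientation: [-0.0, 0.157, 0.988, -0.0]
force: [0.9, -0.4, -2.0]
gripper_width: 0.0347
gripper_force: 60.3
```

{"name": "carry_out", "arguments": {"claw": [255, 255, 255, 255, 255, 255], "travel": [[0, 0, 0.01], [0, 0, 0.02], [0, 0, 0.03], [0, 0, 0.04], [0, 0, 0.04], [0, 0, 0.04]], "spin": [0, 0, 0, 0, 0, 0]}}

```text
clock: 9.62
tcp_pos: [0.6525, 0.236, 0.1461]
orientation: [-0.0, 0.157, 0.988, -0.0]
force: [0.5, -0.4, -2.0]
gripper_width: 0.0346
gripper_force: 60.3
```

{"name": "carry_out", "arguments": {"claw": [255, 255, 255, 255], "travel": [[0, 0, 0.01], [0, 0, 0.02], [0, 0, 0.02], [0, 0, 0.02]], "spin": [0, 0, 0, 0]}}

```text
clock: 9.95
tcp_pos: [0.6532, 0.236, 0.1457]
orientation: [0.001, 0.157, 0.988, 0.0]
force: [-1.4, -0.5, 4.8]
gripper_width: 0.0342
gripper_force: 61.0
```

{"name": "carry_out", "arguments": {"claw": [60, 60, 60, 60, 60, 60, 60, 60, 60, 60], "travel": [[0, 0, 0], [0, 0, 0], [0, 0, 0], [0, 0, 0], [0, 0, -0.1], [0, 0, -0.3], [0, 0, -0.6], [0, 0, -0.9], [0, 0, -0.9], [0, 0, -0.9]], "spin": [0, 0, 0, 0, 0, 0, 0, 0, 0, 0]}}

```text
clock: 10.78
tcp_pos: [0.6548, 0.2367, 0.2387]
orientation: [0.003, 0.157, 0.988, 0.002]
force: [-0.8, 0.9, -0.6]
gripper_width: 0.0654
gripper_force: 0.0
```

```bash
python3 - <<'E'
from h import *
a=snap('scene','s3');b=snap('top','t3')
for s in(a,b):
    w=cloud(s).reshape(-1,3);m=(abs(w[:,2]-.173)<.01)&(np.hypot(w[:,0]-.653,w[:,1]-.236)<.03);q=w[m];print('can top',len(q),q.mean(0).round(4))
    # rail: outer/inner edges in height .17-.19
    m=(w[:,2]>.170)&(w[:,2]<.19)&(w[:,0]>.47)&(w[:,0]<.66)&(w[:,1]<.17)&(w[:,1]>0);q=w[m]
    d=q[:,:2]-H;  q=q[(np.hypot(*d.T)>.03)]; bx=cv2.minAreaRect(q[:,:2].astype(np.float32));print(np.round(cv2.boxPoints(bx),4).tolist(),bx[1])
    m=(w[:,2]>.08)&(w[:,2]<.115)&(w[:,0]>.52)&(w[:,0]<.6)&(w[:,1]<.06)&(w[:,1]>-.02);q=w[m];print('knob',len(q),q.mean(0).round(4),q.min(0).round(4),q.max(0).round(4))
th=.507-np.radians(0)
yaw=np.radians(-13.1)
g=np.array([np.cos(yaw-th),np.sin(yaw-th)]);n=np.array([g[1],-g[0]])
for off in (.05,.066,.072,.10): print(off,(H+.15*g+off*n).round(4))
k=H+.15*g+.1*n; go(*k,.24,np.degrees(yaw-th))
E
```

```text
can top 213 [0.658  0.2377 0.1722]
[[0.47859999537467957, 0.13289999961853027], [0.6230999827384949, 0.0026000000070780516], [0.6499000191688538, 0.03220000118017197], [0.505299985408783, 0.16249999403953552]] (0.0399310477077961, 0.19460567831993103)
knob 38 [0.5887 0.0463 0.1062] [0.5775 0.0345 0.0987] [0.5999 0.0595 0.1113]
can top 95 [0.6482 0.235  0.1729]
[[0.4726000130176544, 0.13529999554157257], [0.6212999820709229, 0.0005000000237487257], [0.6455000042915344, 0.0272000003606081], [0.4968000054359436, 0.16200000047683716]] (0.036117151379585266, 0.20071563124656677)
knob 101 [0.5746 0.0339 0.1056] [0.5527 0.0111 0.0948] [0.5984 0.0587 0.1117]
0.05 [0.5677 0.0264]
0.066 [0.557  0.0145]
0.072 [0.553  0.0101]
0.1 [ 0.5342 -0.0107]
tcp [0.6523 0.2359 0.2342] delta [ 0.357 -2.711 -0.057] spin -0.366 q [ 0.28  0.44  1.45  0.    1.25 -0.97] t 10.8833 F [ 0.2  0.5 -0.3]
```

{"name": "carry_out", "arguments": {"claw": [60, 60, 60, 60], "travel": [[0.06, -0.3, 0], [0.12, -0.6, 0], [0.12, -0.9, 0], [0.12, -0.9, 0]], "spin": [0, 0, 0, 0]}}

```text
clock: 11.22
tcp_pos: [0.6098, 0.1496, 0.2316]
orientation: [-0.003, 0.159, 0.987, -0.003]
force: [-0.0, 0.3, 0.3]
gripper_width: 0.0651
gripper_force: 0.0
```

{"name": "carry_out", "arguments": {"claw": [60, 60, 60, 60], "travel": [[0.06, -0.3, 0], [0.12, -0.6, 0], [0.12, -0.9, 0], [0.12, -0.9, 0]], "spin": [0, 0, 0, 0]}}

```text
clock: 11.55
tcp_pos: [0.571, 0.0685, 0.2323]
orientation: [-0.002, 0.159, 0.987, -0.002]
force: [-0.0, 0.2, 0.5]
gripper_width: 0.0653
gripper_force: 0.0
```

{"name": "carry_out", "arguments": {"claw": [60, 60, 60, 60, 60, 60, 60, 60, 60, 60, 60, 60], "travel": [[0.06, -0.3, 0], [0.12, -0.6, 0], [0.12, -0.9, 0], [0.12, -0.9, 0], [0.12, -0.9, 0], [0.12, -0.9, 0], [0.12, -0.9, 0], [0.12, -0.9, 0], [0.12, -0.9, 0], [0.12, -0.9, 0], [0.12, -0.9, 0], [0.12, -0.9, 0]], "spin": [-0.04, -0.08, -0.12, -0.16, -0.2, -0.24, -0.28, -0.32, -0.36, -0.366, -0.366, -0.366]}}

```text
clock: 12.55
tcp_pos: [0.5343, -0.0091, 0.2336]
orientation: [-0.001, -0.404, 0.915, 0.0]
force: [-0.8, -0.3, 0.2]
gripper_width: 0.0655
gripper_force: 0.0
```

```bash
python3 - <<'E'
from h import *
s=snap('wrist','w2')
W=cloud(s);w=W.reshape(-1,3)
yaw=np.radians(-42.1);g=np.array([np.cos(yaw),np.sin(yaw)]);n=np.array([g[1],-g[0]])
d=w[:,:2]-H; a=d@g;b=d@n
m=(w[:,2]>.085)&(w[:,2]<.113)&(a>.12)&(a<.18)&(b>.03)&(b<.08)
print('knob',m.sum(),'along',np.percentile(a[m],[1,50,99]).round(4),'out',np.percentile(b[m],[1,50,99]).round(4),'z',np.percentile(w[m,2],[50,95,99]).round(4))
m=(w[:,2]>.165)&(w[:,2]<.195)&(b>-.03)&(b<.06)&(a>.03)&(a<.22)
print('rail',m.sum(),np.percentile(a[m],[1,99]).round(4),np.percentile(b[m],[1,99]).round(4),np.percentile(w[m,2],[50]))
k=H+.15*g+.1*n; go(*k,.24,np.degrees(yaw))
cv2.imwrite('pics/w2b.png',s['img'][:,:,::-1])
E
```

```text
knob 561 along [0.1419 0.1491 0.1572] out [0.0306 0.0503 0.0657] z [0.1068 0.1087 0.1092]
rail 7076 [0.0362 0.2031] [-0.0046  0.0312] [0.18217637]
tcp [ 0.5344 -0.0092  0.2338] delta [ 0.011 -0.009 -0.062] spin -0.001 q [-0.1   0.13  1.84  0.    1.17 -2.5 ] t 12.6 F [ 0.5 -0.4  0.4]
```

View pics/w2b.png

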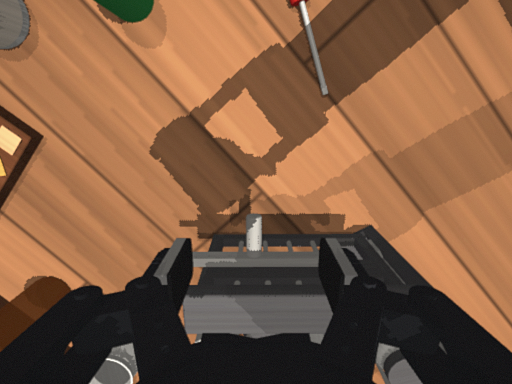

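The wrist view shows the knob at (255,230), between the fingers, with the rail behind it along rows 250–330. The measurement matches the model: knob at 0.149 along and tip at 0.066 out. The tool's x axis points outward, so I descend outside the rail.

{"name": "carry_out", "arguments": {"claw": [80, 80, 80, 80, 80], "travel": [[0.01, -0.01, 0.15], [0.01, -0.01, 0.4], [0.01, -0.01, 0.65], [0.01, -0.01, 0.9], [0.01, -0.01, 1]], "spin": [0, 0, 0, 0, 0]}}

```text
clock: 13.02
tcp_pos: [0.5319, -0.0105, 0.1307]
orientation: [-0.003, -0.404, 0.915, 0.002]
force: [-1.3, 0.0, -0.1]
gripper_width: 0.0587
gripper_force: 0.0
```

{"name": "carry_out", "arguments": {"claw": [80, 80, 80, 80, 80, 80], "travel": [[0, 0, 0.15], [0, 0, 0.3], [0, 0, 0.4], [0, 0, 0.42], [0, 0, 0.42], [0, 0, 0.42]], "spin": [0, 0, 0, 0, 0, 0]}}

```text
clock: 13.52
tcp_pos: [0.5353, -0.0109, 0.093]
orientation: [0.001, -0.405, 0.914, -0.0]
force: [-0.4, -0.3, 0.0]
gripper_width: 0.0588
gripper_force: 0.0
```

```bash
python3 - <<'E'
from h import *
yaw=np.radians(-42.1);g=np.array([np.cos(yaw),np.sin(yaw)]);n=np.array([g[1],-g[0]])
k=H+.1495*g+.071*n; go(*k,.091,np.degrees(yaw))
E
```

```text
tcp [ 0.5353 -0.0109  0.093 ] delta [-0.285  0.015  0.02 ] spin -0.001 q [-0.1   0.32  1.94  0.    0.88 -2.51] t 13.5167 F [-0.4 -0.3  0. ]
```

{"name": "carry_out", "arguments": {"claw": [80, 80, 80, 80, 80, 80, 80, 80], "travel": [[-0.05, 0.01, 0.01], [-0.1, 0.01, 0.02], [-0.15, 0.01, 0.02], [-0.2, 0.01, 0.02], [-0.24, 0.01, 0.02], [-0.28, 0.01, 0.02], [-0.28, 0.01, 0.02], [-0.28, 0.01, 0.02]], "spin": [0, 0, 0, 0, 0, 0, 0, 0]}}

```text
clock: 14.18
tcp_pos: [0.5528, 0.0108, 0.0903]
orientation: [-0.0, -0.405, 0.914, -0.0]
force: [0.2, 0.4, -1.0]
gripper_width: 0.0585
gripper_force: 0.0
```

```bash
cat > gate.py <<'E'
from h import *
def gate(f):
    t=snap('top',f);w=cloud(t).reshape(-1,3)
    m=(w[:,2]>.170)&(w[:,2]<.188)&(w[:,0]>.47)&(w[:,0]<.68)&(w[:,1]<.17)&(w[:,1]>-.01)&(np.hypot(w[:,0]-.48,w[:,1]-.167)>.03)&(np.hypot(w[:,0]-.705,w[:,1]-.114)>.02)
    q=w[m][:,:2]-q0 if False else w[m][:,:2]
    bx=cv2.minAreaRect(q.astype(np.float32));p=cv2.boxPoints(bx)
    e=max((p[1]-p[0],p[2]-p[1]),key=np.linalg.norm);e=e*np.sign(e[0])
    th=np.radians(-13.1)-np.arctan2(e[1],e[0]);print('gate',round(th,3),bx[1],len(q));return th,t
E
python3 - <<'E'
from gate import *
gate('t4')
s=snap('wrist','w3'); cv2.imwrite('pics/w3b.png',s['img'][180:][:,:,::-1])
yaw=np.radians(-42.1);g=np.array([np.cos(yaw),np.sin(yaw)]);n=np.array([g[1],-g[0]])
p,M,o=tool();d=p[:2]-H;print('along',d@g,'out',d@n,p[2],o['force'])
E
```

```text
gate 1.327 (0.03192676231265068, 0.0488690510392189) 158
along 0.14927359698688525 out 0.07213676338345135 0.09015033051314934 [ 0.10132647 -0.12391105  0.10186278]
```

View pics/w3b.png

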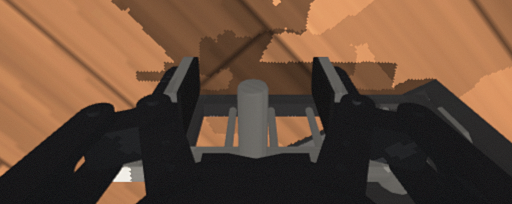

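The wrist view shows the knob at (252,270 full-frame), centred between the fingers, with no contact force. I nudge in 2 mm and pinch.

{"name": "carry_out", "arguments": {"claw": [80, 150, 255, 255, 255, 255, 255, 255], "travel": [[-0.02, 0, 0], [-0.02, 0, 0], [-0.02, 0, 0], [-0.02, 0, 0], [-0.02, 0, 0], [-0.02, 0, 0], [-0.02, 0, 0], [-0.02, 0, 0]], "spin": [0, 0, 0, 0, 0, 0, 0, 0]}}

```text
clock: 14.95
tcp_pos: [0.555, 0.0111, 0.0906]
orientation: [0.001, -0.405, 0.914, -0.001]
force: [1.6, -4.9, -0.6]
gripper_width: 0.0123
gripper_force: 58.5
```

{"name": "carry_out", "arguments": {"claw": [255, 255, 255, 255, 255, 255, 255], "travel": [[0, 0, -0.04], [0, 0, -0.08], [0, 0.01, -0.13], [0, 0.02, -0.18], [0, 0.03, -0.22], [0, 0.04, -0.26], [0, 0.04, -0.26]], "spin": [0, 0, 0, 0, 0, 0, 0]}}

```text
clock: 15.53
tcp_pos: [0.5522, 0.0136, 0.1166]
orientation: [0.001, -0.405, 0.914, -0.002]
force: [4.1, -5.2, -4.9]
gripper_width: 0.0123
gripper_force: 58.7
```

```bash
python3 - <<'E'
from gate import *
s=snap('scene','s5'); w=snap('wrist','w5')
cv2.imwrite('pics/v5.png',np.hstack([cv2.resize(s['img'][140:300,260:420],(408,408)),cv2.resize(w['img'][180:],(390,155)) if 0 else np.vstack([cv2.resize(w['img'],(390,292)),np.zeros((116,390,3),np.uint8)])])[:,:,::-1])
yaw=np.radians(-42.1);g=np.array([np.cos(yaw),np.sin(yaw)]);n=np.array([g[1],-g[0]])
p,M,o=tool();d=p[:2]-H;print('along',d@g,'out',d@n,p[2],o['force'],o['gripper_width'],o['qpos'])
W=cloud(s).reshape(-1,3);d=W[:,:2]-H;a=d@g;b=d@n
m=(a>.21)&(a<.25)&(b>0)&(b<.035)&(W[:,2]>.06);print('tip',m.sum(),W[m].mean(0),np.percentile(W[m,2],[5,95]),a[m].max())
E
```

```text
along 0.14706608413877428 out 0.07016919248789635 0.11620778471022082 [ 3.22590226 -6.11926236 -4.37032868] 0.012933883551191799 [-0.05321832  0.3080186   1.89367125 -0.00276387  0.93671656 -2.45672037]
tip 72 [0.64611164 0.00406958 0.15063322] [0.14010796 0.15771105] 0.2343596503102814
```

View pics/v5.png

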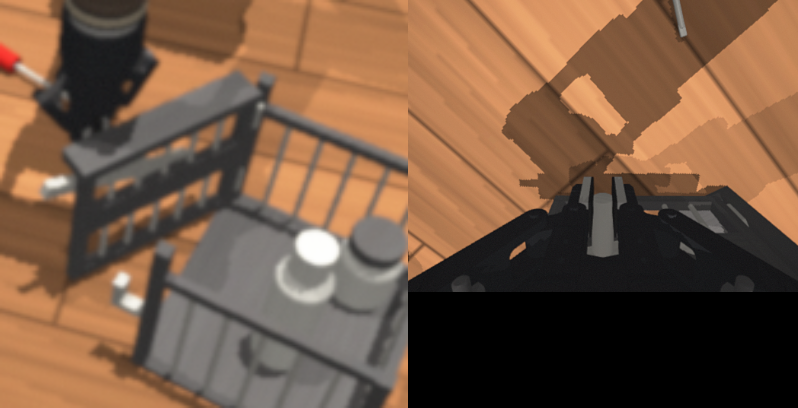

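The bar is lifted about 0.31 rad: its tip shows at z ≈ 0.150, and in the scene crop at (55,187) it is raised. I swing the gate.

{"name": "carry_out", "arguments": {"claw": [255, 255, 255, 255, 255, 255, 255, 255, 255], "travel": [[-0.037, -0.017, 0], [-0.074, -0.033, 0], [-0.15, -0.063, 0], [-0.228, -0.088, 0], [-0.306, -0.11, 0], [-0.385, -0.127, 0], [-0.466, -0.141, 0], [-0.466, -0.141, 0], [-0.466, -0.141, 0]], "spin": [-0.008, -0.016, -0.032, -0.048, -0.064, -0.08, -0.095, -0.095, -0.095]}}

```text
clock: 16.38
tcp_pos: [0.5945, 0.0393, 0.1158]
orientation: [0.001, -0.537, 0.844, -0.001]
force: [4.2, -3.4, -4.2]
gripper_width: 0.0122
gripper_force: 58.7
```

```bash
cat > chk.py <<'E'
from h import *
import sys
yaw=np.radians(-13.1)-float(sys.argv[1]);g=np.array([np.cos(yaw),np.sin(yaw)]);n=np.array([g[1],-g[0]])
s=snap('scene','s'+sys.argv[2])
p,M,o=tool();d=p[:2]-H;print('along',d@g,'out',d@n,p.round(4),np.round(o['force'],1),o['gripper_width'],o['qpos'][5],'yerr',np.degrees(np.arctan2(-M[1,1],-M[0,1])-yaw))
W=cloud(s).reshape(-1,3);d=W[:,:2]-H;a=d@g;b=d@n
m=(a>.21)&(a<.25)&(b>0.005)&(b<.045)&(W[:,2]>.118);print('tip',m.sum(),np.percentile(W[m,2],[5,95]),'out',np.percentile(b[m],[5,95]),a[m].max())
m=(W[:,2]>.172)&(W[:,2]<.19)&(a>.05)&(a<.2)&(abs(b)<.08);q=W[m][:,:2]
bx=cv2.minAreaRect(q.astype(np.float32));P=cv2.boxPoints(bx);e=max((P[1]-P[0],P[2]-P[1]),key=np.linalg.norm);e=e*np.sign(e[0])
print('gate',np.radians(-13.1)-np.arctan2(e[1],e[0]),bx[1],'rail out',np.percentile(b[m],[2,98]))
cv2.imwrite(f'pics/v{sys.argv[2]}.png',cv2.resize(s['img'][140:300,260:420],(480,480))[:,:,::-1])
E
python3 chk.py .207 6
```

```text
along 0.14725681750255146 out 0.0692077166855579 [0.5944 0.0392 0.1158] [ 4.1 -3.2 -3.9] 0.0130110780842412 -2.7092661832927556 yerr -0.14595817759854163
tip 67 [0.14165801 0.15608944] out [0.00924408 0.01815103] 0.23603417804486504
gate 0.20571837862793352 (0.08665739744901657, 0.14985142648220062) rail out [-0.00826387  0.06026281]
```

{"name": "carry_out", "arguments": {"claw": [255, 255, 255, 255, 255, 255, 255, 255, 255, 255], "travel": [[-0.037, -0.017, 0], [-0.074, -0.033, 0], [-0.112, -0.048, 0], [-0.15, -0.063, 0], [-0.19, -0.076, 0], [-0.228, -0.087, 0], [-0.267, -0.099, 0], [-0.305, -0.109, 0], [-0.325, -0.113, 0], [-0.325, -0.113, 0]], "spin": [-0.008, -0.016, -0.024, -0.032, -0.04, -0.048, -0.056, -0.064, -0.067, -0.067]}}

```text
clock: 17.27
tcp_pos: [0.6173, 0.0627, 0.1153]
orientation: [-0.001, -0.623, 0.783, -0.001]
force: [2.3, -6.2, -4.6]
gripper_width: 0.012
gripper_force: 58.9
```

```bash
python3 chk.py 0 7
```

```text
along 0.1468499719559646 out 0.069864176780826 [0.6173 0.0628 0.1153] [ 3.7 -6.9 -5.3] 0.012766994213351516 -2.879792815739502 yerr 0.08440856377955329
tip 74 [0.13952988 0.17255357] out [0.0054527  0.02001315] 0.23638630171514394
gate 0.002087707722820298 (0.08376490324735641, 0.14975740015506744) rail out [-0.00696949  0.05937257]
```

View pics/v7.png

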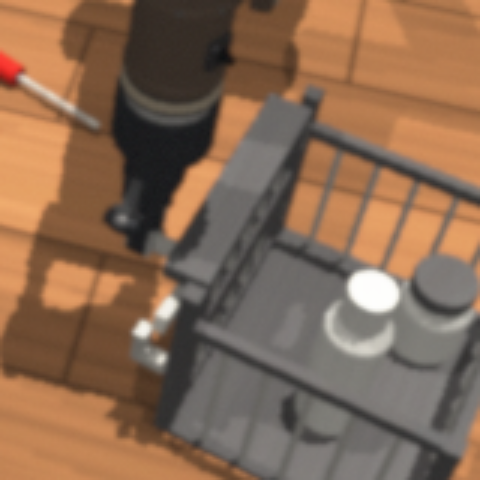

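The gate reads 0.00 rad. The bar tip at (165,315) is held up between the post and the nose at (140,335). I lower it and release.

{"name": "carry_out", "arguments": {"claw": [255, 255, 255, 255, 255, 255, 255], "travel": [[0, -0.01, 0.04], [0, -0.02, 0.09], [0, -0.03, 0.14], [0, -0.035, 0.19], [0, -0.04, 0.23], [0, -0.04, 0.24], [0, -0.04, 0.24]], "spin": [0, 0, 0, 0, 0, 0, 0]}}

```text
clock: 17.9
tcp_pos: [0.6205, 0.0626, 0.0929]
orientation: [-0.001, -0.621, 0.784, 0.0]
force: [-0.2, -4.4, 5.0]
gripper_width: 0.0122
gripper_force: 62.4
```

```bash
sed -i 's/>.118)/>.085)/' chk.py; python3 chk.py 0 8
```

```text
along 0.15002071438171308 out 0.0693686936077077 [0.6205 0.0625 0.0931] [-0.2 -4.5  4.8] 0.012906746904223118 -2.880281196499609 yerr -0.07264848463665882
tip 156 [0.08816982 0.12801064] out [0.0056332  0.03401773] 0.2420297123099146
gate 0.014087657535709397 (0.08413556963205338, 0.14974234998226166) rail out [-0.00707829  0.05623508]
```

{"name": "carry_out", "arguments": {"claw": [120, 120, 120, 120, 120, 120, 120, 120, 120, 120, 120, 120, 120], "travel": [[0, 0, 0], [0, 0, 0], [0, 0, 0], [0, 0, 0], [0.05, 0, 0], [0.12, 0, 0], [0.2, 0, 0], [0.35, 0, 0], [0.5, 0, 0], [0.5, 0, -0.3], [0.5, 0, -0.6], [0.5, 0, -0.9], [0.5, 0, -0.9]], "spin": [0, 0, 0, 0, 0, 0, 0, 0, 0, 0, 0, 0, 0]}}

```text
clock: 19.03
tcp_pos: [0.6141, 0.0171, 0.1897]
orientation: [0.002, -0.619, 0.786, -0.007]
force: [1.3, -0.3, 0.6]
gripper_width: 0.0453
gripper_force: 0.0
```

{"name": "carry_out", "arguments": {"claw": [120, 120, 120, 120, 120], "travel": [[0.3, 0, 0], [0.6, 0, 0], [0.9, 0, 0], [0.9, 0, 0], [0.9, 0, 0]], "spin": [0, 0, 0, 0, 0]}}

```text
clock: 19.45
tcp_pos: [0.5894, -0.0424, 0.1789]
orientation: [-0.02, -0.599, 0.8, -0.021]
force: [0.2, 0.1, -0.4]
gripper_width: 0.0449
gripper_force: 0.0
```

```bash
python3 chk.py 0 9
```

```text
along 0.14398278244458743 out 0.1775822628719323 [ 0.59   -0.0415  0.1793] [0.1 0.4 0.4] 0.04541816170442464 -2.9401721688823184 yerr -3.2126498500571343
tip 156 [0.08792362 0.117394  ] out [0.00578376 0.03404792] 0.24169837383975304
gate -0.0003622070902213892 (0.03718070313334465, 0.14878061413764954) rail out [-0.00697176  0.02875438]
```

View pics/v9.png

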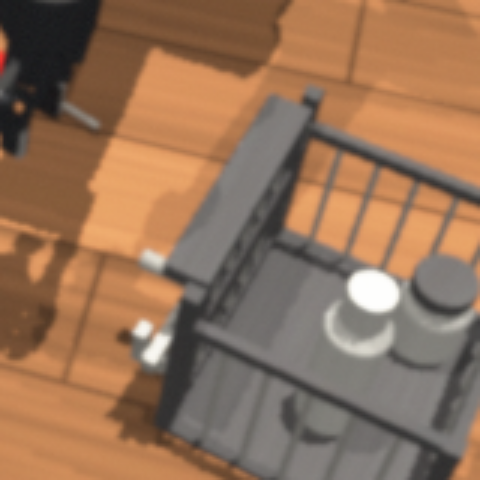

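The gate is shut at 0.00 rad, the bar is down in the catch at (160,345), and the can stands upright at (365,320). Joint 6 sits at its range end, so I turn it back before handing in.

{"name": "carry_out", "arguments": {"claw": [120, 120, 120, 120, 120, 120, 120], "travel": [[0, 0, -0.02], [0, 0, -0.05], [0, 0, -0.1], [0, 0, -0.1], [0, 0, -0.1], [0, 0, -0.1], [0, 0, -0.1]], "spin": [0.04, 0.08, 0.12, 0.16, 0.18, 0.18, 0.18]}}

```text
clock: 20.08
tcp_pos: [0.5911, -0.0395, 0.1901]
orientation: [-0.012, -0.354, 0.935, -0.026]
force: [-0.3, -0.0, -0.1]
gripper_width: 0.0458
gripper_force: 0.0
```

```bash
python3 - <<'E'
from h import *
p,M,o=tool();print(p,o['qpos'],o['force'],np.abs(o['joint_velocities']).max(),o['clock'])
W=cloud(robot.snapshot('top')).reshape(-1,3)
def loc(x,y,lo,hi):
    m=(np.hypot(W[:,0]-x,W[:,1]-y)<.05)&(W[:,2]>lo)&(W[:,2]<hi);return m.sum(),W[m].mean(0).round(3)
t=O-.066*ex+.054*ey; B=cloud(load('t1')).reshape(-1,3)
print('tin_in now',loc(*t,.08,.1)); print('can',loc(.655,.237,.16,.18)); n1=loc(.57,-.31,.065,.085);W=B;print('tin',n1,loc(.57,-.31,.065,.085),'tin_in before',loc(*t,.08,.1))
print(robot.hand_in())
E
```

```text
[ 0.59111493 -0.03948219  0.1900579 ] [-0.10992872  0.28896326  1.74829583 -0.06323707  1.10263259 -2.37687356] [-0.30898694 -0.01564261 -0.14848483] 0.0032492514844526398 20.0833
tin_in now (np.int64(241), array([0.558, 0.301, 0.091]))
can (np.int64(128), array([0.652, 0.234, 0.173]))
tin (np.int64(65), array([ 0.609, -0.324,  0.073])) (np.int64(73), array([ 0.609, -0.322,  0.073])) tin_in before (np.int64(240), array([0.559, 0.302, 0.091]))
the job is handed in; nothing more can be done
None
```

I handed the job in at 20 s: the can stands upright in the cage, the gate is shut (0.00 rad) with the bar down in the catch, and both tins are unmoved; the one risk is joint 6, which read -2.9402 against its -2.94 limit while backing off.

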